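# Slide a fixture plate out over its riser to the gauge pointer and hold it from tipping

## Robot

A 7-joint arm with a two-finger parallel gripper is mounted at the origin on a cart in front of the work surface, level with it; the furniture and walls round the work are solid. World frame = base frame: x ahead of the robot, y to its left, z up, the work surface at z = 0. Lengths are in m, angles in rad, forces in N, time in s.
With the tool pointing down it reaches from about 0.35 to 0.9 m from the base axis. Payload 8.1 kg.
Tool frame: the origin (TCP) lies between the finger pads, 19 mm behind the fingertips; this is the grasp point; z points along the fingers, y is the line along which they close (so a half turn about z gives the same grasp; the last joint's range is limited). The gripper opens to 92 mm and grips with 3 to 60 N. Pads are 19 mm wide; open, the fingers measure 130 mm over their backs; the gripper's body (75 mm by 190 mm) begins 47 mm behind the grasp point.
Start: joints at [-1.402, 0.434, 0.025, 1.573, -0.012, 1.134, -0.075], TCP at [0.168, 0.602, 0.246] pointing down, gripper open.
Joint ranges: [-2.62, 2.62], [-0.44, 2.09], [-1.27, 1.32], [0.08, 2.57], [-1.32, 4.46], [0.12, 2], [-2.74, 2.74]. Speed limits (rad/s): [2.22, 2.22, 3.01, 3.01, 3.14, 3.14, 3.14].

## Interface

Orientations are given as a rotation vector (axis times angle).
In Python, from cell import observe, get_image, camera_params, sign_off, silhouettes gives the robot as it stands. The module is installed in compiled form; this text tells all that it offers.
- The arm moves only by the tool jog_arm, never from a script. Its argument "motion" is a list that holds one entry, the list of rows, each a list of 7 numbers: the shift along the tool's x, y, z in m, then the turn, a rotation vector about the tool's x, y, z in rad, then the closure, from -1 (fully open) to 1 (shut), so that 0 is half open. In form: [[[dx, dy, dz, wx, wy, wz, hand], ...]]. A call has 1 to 10 rows; each row is the pose to reach, as a shift and turn from the pose commanded when the call began, along the tool's axes at that moment; what a row does not reach only later rows make up. A row lasts 1/12 s, in which the tool goes at most 41.7 mm and 7.16 degrees, less where a joint would pass 70% of its speed; a pose out of reach is approached as far as the arm can. A call with a gripper value outside its range is refused whole. The fingers move at their own pace and stop on an object; "force" is the grip in N (left out, the last holds). Time passes only in rows, so rows that repeat a pose let the fingers close. It gives the time, the measured TCP pose, the force, the opening and the grip force at its end, in the units of the state.
- observe(): the state, without advancing time (a new reading comes with each control period).
- get_image(name): name is "side" or "top" or "wrist"; returns the picture (420x560x3 uint8, red, green, blue); there is no depth.
- camera_params(name): a dict with "vertical_fov" (degrees; the focal length in pixels is half the picture's height over the tangent of half this angle, whatever the lens; pixels are square), "cx", "cy" (the principal point, pixels), "dist_coeffs" ([k1, k2, p1, p2, k3] as OpenCV has them; the pictures are not rectified), "T" (4x4, takes a point from camera to world coordinates). Camera axes: x right, y down, z forward; pixel columns grow to the right and rows downward; lengths in m; the calibration is good to about 2 mm. A picture is of the moment at which its call begins: read the wrist's pose just before it. camera_params takes no time and is no camera call; for the wrist camera it gives the pose at the moment of the call.
- sign_off(): hands the job in; it is judged then, once.
Trained networks look in the newest picture that a camera, given by its name, has taken for a name from the list of things; names that differ only in an ending like _2 or _b are one class to them, and where a whole thing is asked for, a point or a joint stands for the part that bears it (a point fixed in the world has none). Each returns a list of dicts, best first, with "p" (0 to 1); they miss things now and then, are a little off and sometimes report something else, mostly with a low value. They report only what shows in the picture. A call takes as long as a camera call. They do not tell look-alikes from the thing itself.
- silhouettes(query, camera): "mask" (420x560 bool, what is visible of it) and "pixel" ([column, row] in pixels, amid what is visible of it).
The state is a dict: "clock": time; "joints": joint angles; "dq": joint speeds; "joint_efforts": joint torques, N m; "position": TCP position; "ee_rot": TCP orientation; "force": force on the tool from outside, world axes, zero at the start; "ft_torque": the same for the moment, N m; "width": opening from 0.0 (shut) to 1.0 (fully open); "gripper_force": force on a finger pad.
Only numpy, scipy, OpenCV 4.12 (cv2) and the standard library are available. Lean on these libraries where they do the work, as an engineer would, in place of code of your own. Each camera call takes 0.05 s, during which the arm holds its last target. There are 200 camera calls.

## Task

Lay the thin white separator sheet flat on the riser between its two low end lips, then lay the aluminium fixture plate on the sheet, lengthwise and about centred on the riser with its nose toward the gauge rail, and let go of it. Then, keeping it lying on the sheet, slide the plate straight out along the riser, nose first, until its nose end is level with the pointer tip on the gauge rail; out there it would tip over by itself, so hold it down at its tail, by the grip block, and finish while still holding it flat like that. Do not touch the pointer, and leave the other things on the table where they stand.

Things in the scene. Friction and masses are not known exactly. Their poses are not given: they have to be found in the camera images.
- riser: Fixed aluminium riser, 118 x 34 mm (its x, y), on a dark foot 136 x 70 x 10 mm. Origin on the table under its centre. +x: outward sliding direction, to the end with the gauge rail. Flat seat on top 46 mm above the table, 102 mm long, between two lips across the ends (8 mm long, 4 mm high, inner faces at x = +/-51 mm); no lips on the long sides.
- pointer_tip (a point): Tip of the steel pointer clamped on the gauge rail: x = 170 to 195 mm, y = -36 mm, z = 60 mm in the riser's frame. It points at the side of the plate's path and clears the plate by 12 mm. Pointer 6 mm thick along x, top at 73 mm. Axes as the riser's.
- sheet: Loose white plastic separator sheet, 90 mm (its x) x 44 mm (its y) x 8 mm thick, 60 g. Lies flat on the table at the start, its x axis within 25 degrees of the riser's x. Origin at the centre of its underside.
- plate: Loose aluminium plate, 200 x 48 x 12 mm (x, y, z), 0.27 to 0.41 kg. Its tail (-x end) carries a black upright grip block, 26 x 20 mm (x, y), rising 22 mm above the plate's top; +x end: nose. Starts flat on the table, nose within 25 degrees of the riser's +x. Origin: centre of its underside; centre of mass about 2 mm nearer the tail.
- plate_nose (a point): Middle of the plate's nose end face, 100 mm from its middle along +x, 6 mm above its underside.
- plate_grip (a point): Centre of the plate's grip block, 85 mm behind its middle (x = -85 mm), 23 mm above its underside.
- tweezer_case: Bystander: flat green case with a pale label, 32 x 75 x 16 mm. Origin under its centre.
- fuse_bottle: Bystander: small clear bottle with a white cap, 21 mm across, 44 mm high. Origin under its centre.
- post_holder: Bystander: upright black post holder with a thumb screw, 25 x 37 x 50 mm. Origin under its centre. The fixed grey drawer unit stands to its left and behind it (about x = 0.5 to 0.75, y = 0.25 to 0.5 m); a tool point 0.4 m above the table passes over it.
- optic_mount: Bystander: upright black square mirror mount, 28 x 45 x 45 mm. Origin under its centre.
- pointer: Pointer carriage (black clamp with upright pointer), shifted by a push of some 8 N, on a 10 mm round steel rail beside the riser: in riser's frame x = 40 to 212 mm, y = -52 mm, z = 34 mm; the rail's bracket is at x = 43 to 59, y down to -62, z = 27 to 41 mm. Origin on the table on the riser's x axis, level with the tip; axes as the riser's.
Things that resemble listed ones, but are neither listed nor needed, are in the scene too. Of the things shaped like the sheet, the white one is meant.

How it is judged:
By the outcome, as a careful person would: the job done as asked, in the order asked, and still so for the second after the job is handed in, while the arm keeps its last pose, push and grip.
It also fails if it takes over 72 s, if anything falls off the work surface, if the arm or the gripper's body presses on something with over 40 N, if the wrist force passes 120 N, or if a joint passes its speed limit or range.

## Working session

There is one attempt and no reset: what is moved stays moved. The work goes in short steps, Python scripts to look and compute and a tool call to move; the robot and the scene stay as the last step left them, time stands still between calls to the robot, and variables do not carry over. Pictures are saved under pics/ and viewed, at most 10 in all, crops included, and the job is handed in when it is done.

Besides the shell and the picture viewer there is one more tool, called after "Call:" in YAML: its name, and indented under it one key for each argument. jog_arm: Moves the arm, as the interface text tells. Its arguments: {"type":"object","properties":{"motion":{"type":"array"},"force":{"type":"number"}},"required":["motion"]}

```bash
mkdir -p pics
cat > h.py <<'E'
import numpy as np, cv2
from cell import *
from scipy.spatial.transform import Rotation as R
def cam(n):
    p=camera_params(n); f=210/np.tan(np.radians(p['vertical_fov'])/2)
    K=np.array([[f,0,p['cx']],[0,f,p['cy']],[0,0,1.]]); return K,np.array(p['dist_coeffs'],float),np.array(p['T'])
def ray(c,px):
    K,d,T=c; u=cv2.undistortPoints(np.array(px,float).reshape(-1,1,2),K,d).reshape(-1,2)
    return T[:3,3],np.c_[u,np.ones(len(u))]@T[:3,:3].T
def onz(c,px,z):
    o,r=ray(c,px); return o+r*((z-o[2])/r[:,2])[:,None]
def proj(c,P):
    K,d,T=c; Ti=np.linalg.inv(T); return cv2.projectPoints(np.array(P,float).reshape(-1,1,3),cv2.Rodrigues(Ti[:3,:3])[0],Ti[:3,3],K,d)[0].reshape(-1,2)
def save(n,im): cv2.imwrite('pics/'+n,im[:,:,::-1])
E
python3 - <<'E'
from h import *
print(observe())
a=get_image('top');b=get_image('side')
save('top0.png',a);save('side0.png',b)
for n in ('top','side'):
    c=cam(n);print(n,c[0][0,0],c[2].round(3).tolist())
    for q in ['riser','sheet','plate','plate_grip','pointer','tweezer_case','fuse_bottle','post_holder','optic_mount']:
        for s in silhouettes(q,n)[:3]:
            m=s['mask'].astype(np.uint8); r=cv2.minAreaRect(np.argwhere(m)[:,::-1].astype(np.float32))
            print(n,q,round(s['p'],2),s['pixel'],m.sum(),np.round(cv2.boxPoints(r)).astype(int).tolist())
E
```

```text
{'clock': 0.0, 'joints': array([-1.40159912,  0.43519174,  0.02497364,  1.57410034, -0.01159373,
        1.13403569, -0.07510562]), 'dq': array([ 0.00054304,  0.00042306,  0.00013505, -0.00058813,  0.00132118,
        0.00024692,  0.00067021]), 'joint_efforts': array([-7.59825307e-04, -6.67876482e+01,  9.84727889e-01, -3.14440620e+01,
       -6.04998437e-02,  4.32196003e-02,  1.71737324e-04]), 'position': array([0.16771207, 0.60156167, 0.24476314]), 'ee_rot': array([-4.25730189e-01, -3.11254449e+00,  2.49564349e-03]), 'force': array([ 0.19415019,  0.16058531, -0.51900094]), 'ft_torque': array([-0.01538709, -0.00740346, -0.03317005]), 'gripper_force': 0.0, 'width': 1.0004763952041122}
top 458.3065058568321 [[0.003, -0.992, 0.129, 0.39], [-1.0, -0.0, 0.021, -0.07], [-0.021, -0.129, -0.991, 1.066], [0.0, 0.0, 0.0, 1.0]]
top riser 0.76 [344.2, 247.2] 2309 [[259, 216], [281, 178], [388, 241], [365, 279]]
top sheet 0.82 [216.2, 165.1] 669 [[194, 163], [205, 147], [235, 168], [225, 184]]
top sheet 0.68 [256.4, 293.3] 743 [[243, 275], [263, 273], [266, 312], [247, 314]]
top plate 0.95 [233.6
[... 1081 characters left out ...]
85 [249.9, 201.2] 1123 [[238, 229], [240, 176], [262, 177], [260, 230]]
side pointer 0.55 [311.2, 201.8] 118 [[302, 191], [313, 186], [321, 201], [310, 207]]
side tweezer_case 0.82 [260.7, 295.4] 727 [[252, 280], [271, 277], [278, 314], [258, 317]]
side fuse_bottle 0.78 [239.7, 258.4] 271 [[234, 246], [245, 246], [245, 270], [234, 270]]
side fuse_bottle 0.34 [250.7, 205.6] 1111 [[238, 229], [240, 176], [262, 177], [260, 230]]
side post_holder 0.85 [186.1, 180.6] 264 [[177, 173], [191, 173], [191, 196], [177, 196]]
side post_holder 0.22 [252.8, 201.8] 1105 [[238, 229], [240, 176], [262, 177], [260, 230]]
side optic_mount 0.72 [376.9, 266.8] 624 [[363, 273], [367, 248], [393, 252], [390, 277]]
```

Run:
```python
import cv2
t=cv2.imread('pics/top0.png')[130:330,150:420]
s=cv2.imread('pics/side0.png')[150:330,150:420]
cv2.imwrite('pics/a.png',cv2.resize(t,None,fx=2.9,fy=2.9,interpolation=cv2.INTER_CUBIC))
cv2.imwrite('pics/b.png',cv2.resize(s,None,fx=2.9,fy=2.9,interpolation=cv2.INTER_CUBIC))
```

```text
(no output)
```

View pics/a.png

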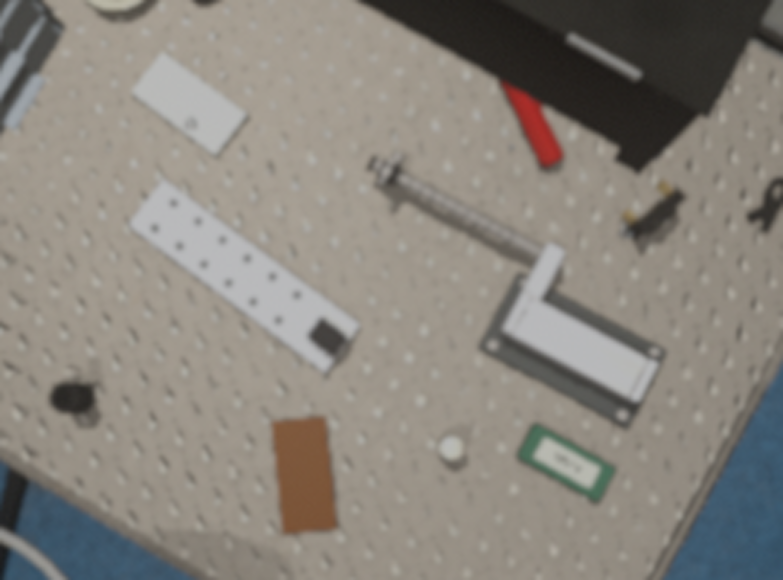

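View pics/b.png

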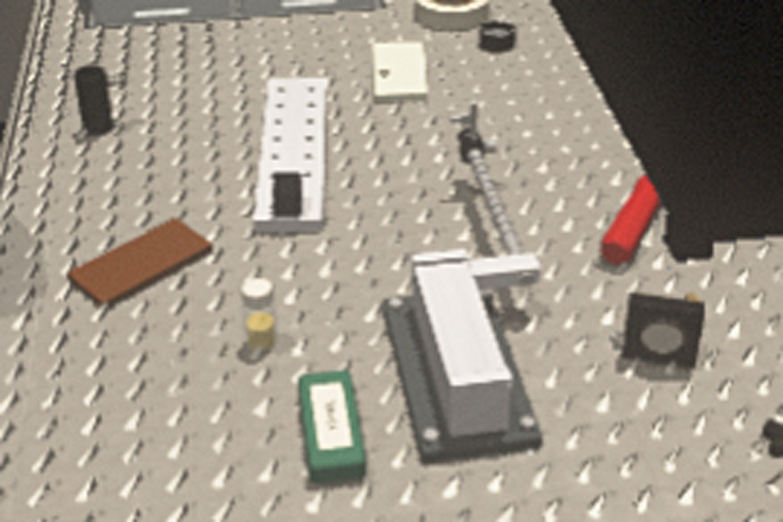

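The top view shows the white sheet at about (216,165), the brown look-alike at (256,293), the plate at (233,224) with its black grip at about (263,246), and the riser at (344,247). The rail and pointer run from there to about (285,188), and a dark box stands upper right. The sheet candidates are white (216,165) and brown (256,293). The white one is meant by description, and the enlarged crop confirms it.

Run:
```python
from h import *
c=cam('top');s=cam('side')
A=lambda l:np.array(l)/2.9+[150,130]
B=lambda l:np.array(l)/2.9+[150,150]
def rep(n,P):
    print(n,'ctr',P.mean(0).round(4),'edges',[(np.linalg.norm(P[i]-P[i-1])*1e3).round(1) for i in range(len(P))],'dirs',[np.degrees(np.arctan2(*(P[i]-P[i-1])[1::-1])).round(1) for i in range(len(P))])
rep('foot',onz(c,A([(520,280),(664,348),(628,425),(483,347)]),.01))
rep('sheet',onz(c,A([(162,52),(247,114),(216,155),(132,93)]),.008))
rep('sheetS',onz(s,B([(373,42),(424,42),(427,98),(376,101)]),.008))
rep('plate',onz(c,A([(165,180),(358,325),(327,375),(130,223)]),.012))
rep('plateS',onz(s,B([(270,79),(327,79),(323,220),(257,220)]),.012))
for n,z,p in [('ptr',.06,(392,165)),('post',.05,(72,397)),('bottle',.044,(451,448)),('tweez',.016,(566,462)),('optic',.045,(655,213)),('black box',0,(630,165)),('blackbox',.0,(360,0)),('ptrfar',.06,(375,165))]:
    print(n,onz(c,A([p]),z)[0].round(4))
# heights by two views: seat corners
def tri(a,b):
    o1,r1=ray(c,A([a]));o2,r2=ray(s,B([b]));r1=r1[0];r2=r2[0]
    k=np.linalg.lstsq(np.c_[r1,-r2],o2-o1,rcond=None)[0];p,q=o1+k[0]*r1,o2+k[1]*r2;return ((p+q)/2).round(4),np.linalg.norm(p-q).round(4)
print(tri((655,358),(508,375)),tri((640,403),(456,392)),'sheetcorner',tri((247,114),(427,98)),'platecorner',tri((358,325),(323,220)),'grip',tri((327,338),(287,190)))
```

```text
foot ctr [ 0.4443 -0.2242  0.01  ] edges [np.float64(61.3), np.float64(126.7), np.float64(67.8), np.float64(130.1)] dirs [np.float64(-29.3), np.float64(-115.4), np.float64(153.8), np.float64(61.6)]
sheet ctr [0.6455 0.0863 0.008 ] edges [np.float64(42.1), np.float64(88.7), np.float64(42.1), np.float64(87.7)] dirs [np.float64(-34.7), np.float64(-126.5), np.float64(143.9), np.float64(53.5)]
sheetS ctr [0.6433 0.0842 0.008 ] edges [np.float64(102.0), np.float64(45.1), np.float64(97.1), np.float64(41.9)] dirs [np.float64(54.1), np.float64(-38.6), np.float64(-127.8), np.float64(148.0)]
plate ctr [0.5037 0.0386 0.012 ] edges [np.float64(44.8), np.float64(195.5), np.float64(46.6), np.float64(200.9)] dirs [np.float64(-38.2), np.float64(-126.8), np.float64(148.4), np.float64(52.8)]
plateS ctr [0.5043 0.0387 0.012 ] edges [np.float64(198.6), np.float64(47.6), np.float64(198.3), np.float64(46.2)] dirs [np.float64(54.1), np.float64(-38.6), np.float64(-126.3), np.float64(141.6)]
ptr [ 0.5838 -0.0793  0.06  ]
post [0.405  0.1665 0.05  ]
bottle [ 0.3678 -0.1244  0.044 ]
tweez [ 0.3561 -0.216   0.016 ]
optic [ 0.5489 -0.2845  0.045 ]
black box [ 0.5955 -0.2745  0.    ]
blackbox [ 0.7353 -0.0535  0.    ]
ptrfar [ 0.5838 -0.0662  0.06  ]
(array([ 0.4342, -0.2795,  0.0492]), np.float64(0.0044)) (array([ 0.402 , -0.2692,  0.0474]), np.float64(0.0008)) sheetcorner (array([0.6369, 0.0393, 0.0032]), np.float64(0.0012)) platecorner (array([ 0.4647, -0.0531,  0.01  ]), np.float64(0.0016)) grip (array([ 0.4527, -0.0288,  0.0277]), np.float64(0.0002))
```

The side view agrees: sheet (286,178), plate (250,204), riser (310,267), pointer (311,200), and bystanders clear of the path. First the arm goes up, over the drawer unit, and on toward the sheet.

```bash
cat >> h.py <<'E'
def plan(x,y,z,yaw):
    """tool y axis at 'yaw' deg in world, tool down; shift+turn in tool axes from now"""
    s=observe(); R0=R.from_rotvec(s['ee_rot']); a=np.radians(yaw)
    Y=np.array([np.cos(a),np.sin(a),0]);Z=np.array([0,0,-1.]);X=np.cross(Y,Z)
    R1=R.from_matrix(np.c_[X,Y,Z]); yy=R0.as_matrix()[:,1]
    print('now',s['position'].round(4),'yaw',np.degrees(np.arctan2(yy[1],yy[0])).round(2),'t',round(s['clock'],2),'q',s['joints'].round(2),'F',s['force'].round(1))
    print('shift',R0.inv().apply(np.array([x,y,z])-s['position']).round(4),'turn',(R0.inv()*R1).as_rotvec().round(4))
E
python3 - <<'E'
from h import *
plan(.168,.602,.42,74.4)
plan(.6,.1,.42,20)
plan(.62,.075,.22,-36)
E
```

```text
now [0.1678 0.6021 0.2456] yaw 74.42 t 1.0 q [-1.4   0.43  0.03  1.57 -0.01  1.13 -0.08] F [-0.3 -0.   0.2]
shift [-0.0002 -0.     -0.1744] turn [0.0001 0.     0.0004]
now [0.1678 0.6021 0.2456] yaw 74.42 t 1.0 q [-1.4   0.43  0.03  1.57 -0.01  1.13 -0.08] F [-0.3 -0.   0.2]
shift [-0.5511 -0.3675 -0.1745] turn [ 1.000e-04 -0.000e+00  9.498e-01]
now [0.1678 0.6021 0.2456] yaw 74.42 t 1.0 q [-1.4   0.43  0.03  1.57 -0.01  1.13 -0.08] F [-0.3 -0.   0.2]
shift [-0.5771 -0.3863  0.0255] turn [ 1.0000e-04 -1.0000e-04  1.9272e+00]
```

Call:
jog_arm:
  motion:
    - [[0, 0, -0.174, 0, 0, 0, -1], [0, 0, -0.174, 0, 0, 0, -1], [0, 0, -0.174, 0, 0, 0, -1], [0, 0, -0.174, 0, 0, 0, -1], [-0.03, -0.02, -0.174, 0, 0, 0.1, -1], [-0.06, -0.04, -0.174, 0, 0, 0.2, -1], [-0.09, -0.06, -0.174, 0, 0, 0.3, -1], [-0.12, -0.08, -0.174, 0, 0, 0.4, -1], [-0.15, -0.1, -0.174, 0, 0, 0.5, -1], [-0.18, -0.12, -0.174, 0, 0, 0.6, -1]]

```text
clock: 1.83
position: [0.3098, 0.4366, 0.4197]
ee_rot: [-1.333, -2.844, -0.001]
force: [0.3, -0.3, 0.6]
width: 0.995
gripper_force: 0.0
```

Run:
```python
from h import *
plan(.62,.075,.42,-36)
```

```text
now [0.3098 0.4366 0.4197] yaw 39.76 t 1.83 q [-1.23  0.19  0.22  1.5  -0.04  1.45 -0.32] F [ 0.3 -0.3  0.6]
shift [-4.763e-01  7.100e-03 -4.000e-04] turn [ 1.0000e-04 -6.0000e-04  1.3223e+00]
```

Call:
jog_arm:
  motion:
    - [[-0.04, 0, 0, 0, 0, 0.12, -1], [-0.08, 0, 0, 0, 0, 0.24, -1], [-0.12, 0, 0, 0, 0, 0.36, -1], [-0.16, 0, 0, 0, 0, 0.48, -1], [-0.2, 0, 0, 0, 0, 0.6, -1], [-0.24, 0, 0, 0, 0, 0.72, -1], [-0.28, 0, 0, 0, 0, 0.84, -1], [-0.32, 0, 0, 0, 0, 0.96, -1], [-0.36, 0, 0, 0, 0, 1.08, -1], [-0.4, 0, 0, 0, 0, 1.2, -1]]

```text
clock: 2.67
position: [0.5672, 0.1303, 0.4199]
ee_rot: [-2.707, -1.594, -0.001]
force: [0.6, 0.7, -0.4]
width: 1.001
gripper_force: 0.0
```

Run:
```python
from h import *
plan(.62,.075,.25,-36)
c=cam('wrist');print(c[2].round(3).tolist(),c[0][0,0])
```

```text
now [0.5672 0.1303 0.4199] yaw -29.01 t 2.67 q [-0.76  0.3   0.62  1.42 -0.17  1.48 -0.65] F [ 0.6  0.7 -0.4]
shift [-0.0229  0.0729  0.1699] turn [ 0.0003 -0.0008  0.1219]
[[0.875, -0.463, -0.143, 0.605], [-0.484, -0.836, -0.258, 0.201], [-0.0, 0.296, -0.955, 0.559], [0.0, 0.0, 0.0, 1.0]] 359.73087756155184
```

Call:
jog_arm:
  motion:
    - [[-0.01, 0.04, 0.03, 0, 0, 0.12, -1], [-0.023, 0.073, 0.07, 0, 0, 0.122, -1], [-0.023, 0.073, 0.11, 0, 0, 0.122, -1], [-0.023, 0.073, 0.15, 0, 0, 0.122, -1], [-0.023, 0.073, 0.18, 0, 0, 0.122, -1], [-0.023, 0.073, 0.18, 0, 0, 0.122, -1], [-0.023, 0.073, 0.18, 0, 0, 0.122, -1]]

```text
clock: 3.25
position: [0.6181, 0.0769, 0.2383]
ee_rot: [-2.794, -1.433, 0.007]
force: [0.2, -0.0, 1.4]
width: 1.0
gripper_force: 0.0
```

```bash
cat >> h.py <<'E'
def rect(c,m,z):
    """centre, long-axis yaw, sizes of the mask's outline taken on plane z"""
    P=onz(c,np.argwhere(m)[:,::-1],z)[:,:2].astype(np.float32)*1000
    (ctr,wh,ang)=cv2.minAreaRect(P); 
    if wh[0]<wh[1]: ang+=90
    return np.array(ctr)/1000,(ang+90)%180-90,np.sort(wh).round(1)
E
python3 - <<'E'
from h import *
im=get_image('wrist');c=cam('wrist');save('w1.png',im)
for q,z in (('sheet',.008),('plate',.012)):
    for s in silhouettes(q,'wrist')[:2]:
        m=s['mask'];print(q,round(s['p'],2),s['pixel'],m.sum(),rect(c,m,z), np.argwhere(m).min(0),np.argwhere(m).max(0))
plan(.645,.085,.021,-36)
E
```

```text
sheet 0.96 [164.3, 354.1] 612 (array([ 0.35870074, -0.01918623]), 11.034748077392578, array([23.6, 78.1])) [336 141] [378 179]
sheet 0.87 [291.2, 151.7] 3589 (array([0.64802246, 0.08966029]), 52.89124298095703, array([44.3, 90.6])) [109 272] [196 316]
plate 0.7 [215.8, 242.1] 5879 (array([0.50234186, 0.03661803]), 53.7056770324707, array([ 49.6, 215.4])) [174 188] [347 238]
now [0.621  0.077  0.2427] yaw -35.67 t 3.4 q [-0.62  0.48  0.61  1.61 -0.3   1.14 -0.56] F [ 0.9 -0.4  0.2]
shift [0.0198 0.0142 0.2218] turn [ 0.0031 -0.0033  0.0057]
```

View pics/w1.png

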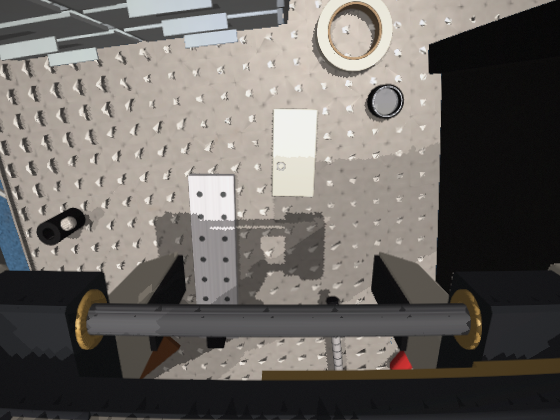

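The wrist view shows the white sheet at (295,152), the plate at (213,240), the tape roll and cap above, and the dark box on the right. The arm was still settling, so I'll measure again.

Run:
```python
from h import *
c=cam('wrist');im=get_image('wrist')
for s in silhouettes('sheet','wrist')[:3]:
    m=s['mask'];r=rect(c,m,.008);print(s['pixel'],m.sum(),r)
    if r[0][0]>.6: plan(*r[0],.021,r[1]-90); X=r
t=cam('top');get_image('top')
for s in silhouettes('sheet','top')+silhouettes('plate','top'):
    print('top',s['pixel'],rect(t,s['mask'],.009))
```

```text
[288.5, 153.7] 3409 (array([0.64516315, 0.09008845]), 54.03660583496094, array([43.7, 89.8]))
now [0.6207 0.077  0.2424] yaw -35.67 t 3.5 q [-0.62  0.48  0.61  1.62 -0.3   1.14 -0.56] F [-0.5 -0.6 -0.4]
shift [0.0242 0.0116 0.2215] turn [ 0.0028 -0.0035  0.0051]
[160.5, 354.8] 478 (array([ 0.36214218, -0.0213596 ]), 18.467756271362305, array([20.4, 70.3]))
[208.9, 237.8] 5881 (array([0.49890222, 0.03571432]), 53.633514404296875, array([ 50.8, 217.8]))
top [235.3, 224.9] (array([0.50643408, 0.04017111]), 53.56574249267578, array([ 48.9, 201.4]))
```

Call:
jog_arm:
  motion:
    - [[0.012, 0.006, 0.04, 0.003, -0.003, 0.005, -1], [0.023, 0.012, 0.08, 0.003, -0.003, 0.005, -1], [0.023, 0.012, 0.12, 0.003, -0.003, 0.005, -1], [0.023, 0.012, 0.155, 0.003, -0.003, 0.005, -1], [0.023, 0.012, 0.185, 0.003, -0.003, 0.005, -1], [0.023, 0.012, 0.205, 0.003, -0.003, 0.005, -1], [0.023, 0.012, 0.21, 0.003, -0.003, 0.005, -1], [0.023, 0.012, 0.21, 0.003, -0.003, 0.005, -1]]

```text
clock: 4.32
position: [0.6418, 0.0884, 0.0286]
ee_rot: [-2.797, -1.426, 0.01]
force: [0.2, 0.6, 0.1]
width: 1.002
gripper_force: 0.0
```

Run:
```python
from h import *
plan(.645,.088,.0205,-36)
```

```text
now [0.6418 0.0884 0.0286] yaw -35.98 t 4.32 q [-0.53  0.75  0.48  1.73 -0.46  0.78 -0.45] F [0.2 0.6 0.1]
shift [0.0016 0.0028 0.0081] turn [-0.0044  0.0046  0.0003]
```

Call:
jog_arm:
  motion:
    - [[0.002, 0.002, 0.004, -0.002, 0.002, 0, -1], [0.002, 0.002, 0.007, -0.002, 0.002, 0, -1], [0.002, 0.002, 0.007, -0.002, 0.002, 0, -1]]

```text
clock: 4.57
position: [0.6462, 0.089, 0.0236]
ee_rot: [-2.799, -1.427, -0.001]
force: [0.5, -0.6, 0.7]
width: 0.997
gripper_force: 0.0
```

Run:
```python
from h import *
plan(.645,.088,.0205,-36)
```

```text
now [0.6462 0.089  0.0236] yaw -35.97 t 4.57 q [-0.52  0.76  0.47  1.73 -0.47  0.77 -0.44] F [ 0.5 -0.6  0.7]
shift [-0.0015 -0.0003  0.0031] turn [ 0.0003 -0.0007  0.0005]
```

Call:
jog_arm:
  motion:
    - [[0, 0, 0.003, 0, 0, 0, -1], [0, 0, 0.003, 0, 0, 0, 0], [0, 0, 0.003, 0, 0, 0, 0.3], [0, 0, 0.003, 0, 0, 0, 0.3], [0, 0, 0.003, 0, 0, 0, 0.3], [0, 0, 0.003, 0, 0, 0, 0.3], [0, 0, 0.003, 0, 0, 0, 0.3], [0, 0, 0.003, 0, 0, 0, 0.3]]
  force: 15

```text
clock: 5.23
position: [0.6453, 0.0888, 0.0195]
ee_rot: [-2.799, -1.426, 0.002]
force: [-0.5, -0.1, -0.2]
width: 0.539
gripper_force: 0.0
```

Run:
```python
from h import *
o=observe();print(o['width'],o['gripper_force'])
plan(.645,.088,.2,-27)
plan(.6,.04,.2,-27)
plan(.444,-.223,.2,-27)
```

```text
0.5390006980099892 0.0
now [0.6453 0.0888 0.0195] yaw -35.98 t 5.23 q [-0.52  0.76  0.47  1.73 -0.47  0.76 -0.44] F [-0.5 -0.1 -0.2]
shift [-1.000e-03  1.000e-04 -1.805e-01] turn [-0.0011  0.0009 -0.1568]
now [0.6453 0.0888 0.0195] yaw -35.98 t 5.23 q [-0.52  0.76  0.47  1.73 -0.47  0.76 -0.44] F [-0.5 -0.1 -0.2]
shift [-0.0663 -0.0081 -0.1804] turn [-0.0011  0.0009 -0.1568]
now [0.6453 0.0888 0.0195] yaw -35.98 t 5.23 q [-0.52  0.76  0.47  1.73 -0.47  0.76 -0.44] F [-0.5 -0.1 -0.2]
shift [-0.3707  0.0202 -0.1801] turn [-0.0011  0.0009 -0.1568]
```

Call:
jog_arm:
  motion:
    - [[0, 0, -0.001, 0, 0, 0, 0.4], [0, 0, -0.001, 0, 0, 0, 0.4], [0, 0, -0.001, 0, 0, 0, 0.4], [0, 0, -0.001, 0, 0, 0, 0.4], [0, 0, -0.021, 0, 0, 0, 0.4], [0, 0, -0.041, 0, 0, 0, 0.4]]
  force: 15

```text
clock: 5.73
position: [0.6441, 0.0887, 0.0597]
ee_rot: [-2.798, -1.426, 0.007]
force: [0.1, 0.4, -0.8]
width: 0.477
gripper_force: 15.0
```

Run:
```python
from h import *
plan(.402,-.305,.22,-27)
```

```text
now [0.6441 0.0887 0.0597] yaw -35.99 t 5.73 q [-0.54  0.71  0.5   1.71 -0.44  0.84 -0.47] F [ 0.1  0.4 -0.8]
shift [-0.4613  0.035  -0.1588] turn [-0.0032  0.003  -0.1569]
```

Call:
jog_arm:
  motion:
    - [[0, 0, -0.04, 0, 0, 0, 0.4], [-0.01, 0, -0.08, 0, 0, -0.02, 0.4], [-0.035, 0, -0.11, 0, 0, -0.04, 0.4], [-0.07, 0.01, -0.135, 0, 0, -0.06, 0.4], [-0.105, 0.01, -0.16, 0, 0, -0.08, 0.4], [-0.14, 0.01, -0.16, 0, 0, -0.1, 0.4], [-0.175, 0.015, -0.16, 0, 0, -0.12, 0.4], [-0.21, 0.02, -0.16, 0, 0, -0.14, 0.4], [-0.245, 0.02, -0.16, 0, 0, -0.157, 0.4], [-0.28, 0.025, -0.16, 0, 0, -0.157, 0.4]]

```text
clock: 6.57
position: [0.4996, -0.1534, 0.2209]
ee_rot: [-2.677, -1.643, 0.001]
force: [0.8, -0.1, -1.1]
width: 0.476
gripper_force: 15.0
```

Run:
```python
from h import *
plan(.402,-.305,.22,-27)
```

```text
now [ 0.4996 -0.1534  0.2209] yaw -26.92 t 6.57 q [-0.29  0.32  0.63  1.89 -0.22  1.   -0.03] F [ 0.8 -0.1 -1.1]
shift [-0.1794 -0.0184  0.001 ] turn [-0.0014  0.0002  0.0014]
```

Call:
jog_arm:
  motion:
    - [[-0.035, -0.005, 0, 0, 0, 0, 0.4], [-0.07, -0.01, 0, 0, 0, 0, 0.4], [-0.105, -0.015, 0, 0, 0, 0, 0.4], [-0.14, -0.018, 0, 0, 0, 0, 0.4], [-0.165, -0.018, 0, 0, 0, 0, 0.4], [-0.178, -0.018, 0, 0, 0, 0, 0.4], [-0.178, -0.018, 0, 0, 0, 0, 0.4], [-0.178, -0.018, 0, 0, 0, 0, 0.4], [-0.178, -0.018, 0, 0, 0, 0, 0.4]]

```text
clock: 7.32
position: [0.4048, -0.302, 0.2208]
ee_rot: [-2.677, -1.642, 0.001]
force: [0.7, -0.6, -0.4]
width: 0.473
gripper_force: 15.0
```

Run:
```python
from h import *
im=get_image('wrist');c=cam('wrist');np.savez('w2',K=c[0],d=c[1],T=c[2]);save('w2.png',cv2.resize(im,(800,600),interpolation=cv2.INTER_CUBIC))
for q in ('riser','pointer'):
    for s in silhouettes(q,'wrist')[:2]:
        m=s['mask'];print(q,round(s['p'],2),s['pixel'],m.sum(),rect(c,m,.01))
plan(.444,-.223,.12,-27)
```

```text
riser 0.71 [278.0, 249.1] 13326 (array([ 0.3591416 , -0.39014606]), 62.48916244506836, array([101.1, 209.1]))
riser 0.56 [280.0, 75.8] 12439 (array([ 0.46087119, -0.22455203]), 62.435359954833984, array([103.3, 145.5]))
pointer 0.74 [145.9, 25.5] 880 (array([ 0.36435873, -0.11711135]), -53.57326126098633, array([22.2, 36.8]))
now [ 0.4051 -0.3017  0.2208] yaw -26.87 t 7.47 q [-0.    0.3   0.69  1.93 -0.22  0.99  0.32] F [-0.4  0.4 -0.9]
shift [ 0.0879 -0.0007  0.1008] turn [-0.0014  0.0004  0.0023]
```

View pics/w2.png

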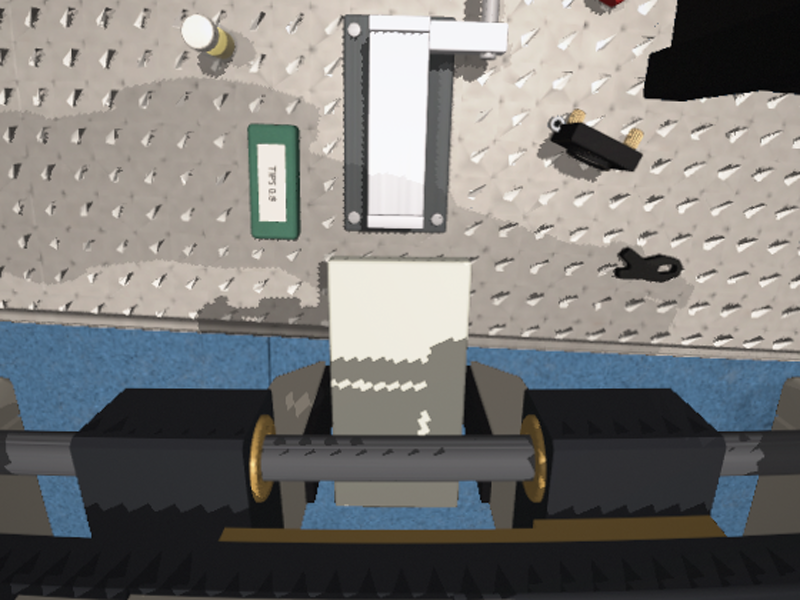

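The wrist view (800x600 scale) shows the sheet held straight, front corners at (330,257) and (471,257). The riser is at (368–424, 17–228) on its foot (343–447, 14–233). The tweezer case is at (272,180), with the bottle and mount clear.

Run:
```python
from h import *
d=np.load('w2.npz');c=(d['K'],d['d'],d['T'])
q=lambda l:np.array(l)*.7-.15
def rep(n,P):
    print(n,P.round(4).tolist(),'edges',[(np.linalg.norm(P[i]-P[i-1])*1e3).round(1) for i in range(len(P))],'dirs',[np.degrees(np.arctan2(*(P[i]-P[i-1])[1::-1])).round(1) for i in range(len(P))])
rep('foot',onz(c,q([(343,14),(344,232),(447,233)]),.01))
rep('top',onz(c,q([(369,17),(367,228),(423,228),(426,52)]),.05))
rep('seat',onz(c,q([(367,215),(422,215)]),.05))
s=onz(c,q([(330,257),(471,257),(462,504),(337,505)]),.205);rep('sheet',s);print(s.mean(0))
a=np.radians(63);o=np.array([.443,-.223])
im=cv2.imread('pics/w2.png');get_image  # check far white edge
f=onz(c,q([(369,17),(424,17),(423,228),(367,228)]),.05);print('riser centre',f.mean(0))
f=onz(c,q([(343,14),(447,233)]),.01);print('foot centre',f.mean(0))
```

```text
foot [[0.4452, -0.1448, 0.01], [0.381, -0.265, 0.01], [0.4437, -0.2975, 0.01]] edges [np.float64(152.7), np.float64(136.3), np.float64(70.6)] dirs [np.float64(89.4), np.float64(-118.1), np.float64(-27.4)]
top [[0.4567, -0.1624, 0.05], [0.4015, -0.2652, 0.05], [0.4317, -0.2805, 0.05], [0.4766, -0.1927, 0.05]] edges [np.float64(36.2), np.float64(116.7), np.float64(33.9), np.float64(98.6)] dirs [np.float64(123.4), np.float64(-118.3), np.float64(-26.8), np.float64(62.9)]
seat [[0.4051, -0.2582, 0.05], [0.4346, -0.2731, 0.05]] edges [np.float64(33.1), np.float64(33.1)] dirs [np.float64(153.2), np.float64(-26.8)]
sheet [[0.4068, -0.2502, 0.205], [0.4455, -0.2698, 0.205], [0.405, -0.3518, 0.205], [0.3641, -0.3317, 0.205]] edges [np.float64(91.9), np.float64(43.4), np.float64(91.5), np.float64(45.5)] dirs [np.float64(62.4), np.float64(-26.8), np.float64(-116.3), np.float64(153.8)]
[ 0.40536164 -0.30086145  0.205     ]
riser centre [ 0.4433638  -0.22100672  0.05      ]
foot centre [ 0.44447815 -0.22116472  0.01      ]
```

Run:
```python
from h import *
plan(.4434,-.222,.068,-27.5)
```

```text
now [ 0.4051 -0.3017  0.2208] yaw -26.87 t 7.47 q [-0.    0.3   0.69  1.93 -0.22  0.99  0.32] F [-0.4  0.4 -0.9]
shift [ 0.0885 -0.0017  0.1528] turn [-0.0014  0.0004  0.011 ]
```

Call:
jog_arm:
  motion:
    - [[0.03, 0, 0, -0.001, 0, 0.011, 0.4], [0.06, 0, 0.01, -0.001, 0, 0.011, 0.4], [0.088, -0.0015, 0.04, -0.001, 0, 0.011, 0.4], [0.0885, -0.0015, 0.075, -0.001, 0, 0.011, 0.4], [0.0885, -0.0015, 0.105, -0.001, 0, 0.011, 0.4], [0.0885, -0.0015, 0.125, -0.001, 0, 0.011, 0.4], [0.0885, -0.0015, 0.14, -0.001, 0, 0.011, 0.4], [0.0885, -0.0015, 0.146, -0.001, 0, 0.011, 0.4], [0.0885, -0.0015, 0.146, -0.001, 0, 0.011, 0.4], [0.0885, -0.0015, 0.146, -0.001, 0, 0.011, 0.4]]

```text
clock: 8.3
position: [0.4434, -0.2232, 0.0753]
ee_rot: [2.687, 1.627, -0.001]
force: [0.3, -1.2, 0.0]
width: 0.48
gripper_force: 15.0
```

Run:
```python
from h import *
plan(.4434,-.222,.066,-27.5)
```

```text
now [ 0.4434 -0.2232  0.0753] yaw -27.59 t 8.3 q [-0.04  0.49  0.53  2.1  -0.41  0.65  0.29] F [ 0.3 -1.2  0. ]
shift [ 0.0011 -0.0006  0.0093] turn [ 0.0001  0.0008 -0.0016]
```

Call:
jog_arm:
  motion:
    - [[0.001, 0, 0.004, 0, 0, 0, 0.4], [0.001, 0, 0.007, 0, 0, 0, 0.4], [0.001, 0, 0.009, 0, 0, 0, 0.4], [0.001, 0, 0.009, 0, 0, 0, 0.4], [0.001, 0, 0.009, 0, 0, 0, 0.4]]

```text
clock: 8.72
position: [0.4436, -0.2225, 0.0661]
ee_rot: [2.687, 1.627, -0.001]
force: [-0.4, 0.8, -0.6]
width: 0.477
gripper_force: 15.0
```

Call:
jog_arm:
  motion:
    - [[0, 0, 0.001, 0, 0, 0, 0.4], [0, 0, 0.001, 0, 0, 0, -0.4], [0, 0, 0.001, 0, 0, 0, -0.4], [0, 0, 0.001, 0, 0, 0, -0.4], [0, 0, -0.01, 0, 0, 0, -0.4], [0, 0, -0.04, 0, 0, 0, -0.6], [-0.02, 0, -0.08, 0, 0, 0, -1], [-0.05, 0, -0.12, 0, 0, 0, -1], [-0.07, 0, -0.15, 0, 0, 0, -1], [-0.07, 0, -0.15, 0, 0, 0, -1]]

```text
clock: 9.55
position: [0.4105, -0.2902, 0.2222]
ee_rot: [2.685, 1.615, 0.004]
force: [0.4, -0.7, 0.9]
width: 0.986
gripper_force: 0.0
```

Run:
```python
from h import *
o=np.array([.4437,-.2212]);a=np.radians(62.5);ex=np.array([np.cos(a),np.sin(a)]);ey=np.array([-ex[1],ex[0]])
im=get_image('wrist');c=cam('wrist');np.savez('w3',K=c[0],d=c[1],T=c[2]);save('w3.png',im)
for s in silhouettes('sheet','wrist')[:2]:
    r=rect(c,s['mask'],.054);print(round(s['p'],2),s['pixel'],r,'riser frame',(r[0]-o)@ex,(r[0]-o)@ey)
t=cam('top');get_image('top')
for s in silhouettes('plate','top')[:2]:print('plate',s['pixel'],rect(t,s['mask'],.012))
save('w3c.png',cv2.resize(im[0:260,120:440],None,fx=2.3,fy=2.3,interpolation=cv2.INTER_CUBIC))
plan(.505,.037,.25,-36.5)
```

```text
0.61 [271.1, 99.3] (array([ 0.44384872, -0.21867708]), 61.51749801635742, array([44.2, 88.9])) riser frame 0.0023065321955108736 0.0010330354975953346
now [ 0.4111 -0.2832  0.2153] yaw -27.58 t 9.75 q [-0.04  0.29  0.68  1.95 -0.22  0.97  0.27] F [0.4 0.2 0.4]
shift [ 0.3273 -0.0651 -0.0346] turn [-1.100e-03  1.000e-04  1.557e-01]
```

View pics/w3c.png

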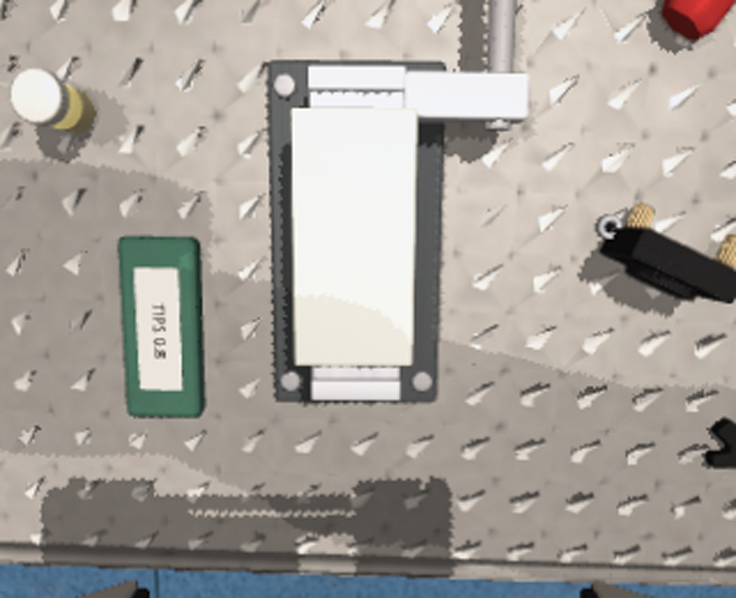

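The sheet lies flat between the lips, centred within about 2 mm, at (355,235) in the crop. Now the plate.

Run:
```python
from h import *
plan(.444,-.041,.25,-36.5)
```

```text
now [ 0.4111 -0.2832  0.2153] yaw -27.58 t 9.75 q [-0.04  0.29  0.68  1.95 -0.22  0.97  0.27] F [0.4 0.2 0.4]
shift [ 0.2299 -0.083  -0.0346] turn [-1.100e-03  1.000e-04  1.557e-01]
```

Call:
jog_arm:
  motion:
    - [[0.033, -0.012, -0.01, 0, 0, 0.03, -1], [0.066, -0.024, -0.02, 0, 0, 0.06, -1], [0.1, -0.036, -0.034, 0, 0, 0.09, -1], [0.133, -0.048, -0.034, 0, 0, 0.12, -1], [0.166, -0.06, -0.034, 0, 0, 0.156, -1], [0.2, -0.072, -0.034, 0, 0, 0.156, -1], [0.22, -0.08, -0.034, 0, 0, 0.156, -1], [0.23, -0.083, -0.034, 0, 0, 0.156, -1], [0.23, -0.083, -0.034, 0, 0, 0.156, -1], [0.23, -0.083, -0.034, 0, 0, 0.156, -1]]

```text
clock: 10.58
position: [0.4437, -0.0421, 0.2489]
ee_rot: [2.805, 1.415, -0.005]
force: [0.1, 0.6, 0.6]
width: 1.001
gripper_force: 0.0
```

Run:
```python
from h import *
im=get_image('wrist');c=cam('wrist');save('w4.png',im);t=cam('top');get_image('top')
for q in ('plate','plate_grip'):
  for n,k in (('wrist',c),('top',t)):
    for s in silhouettes(q,n)[:2]:
        m=s['mask']; print(n,round(s['p'],2),s['pixel'],rect(k,m,.012),np.argwhere(m).min(0),np.argwhere(m).max(0))
# pointer estimate seen from here
for s in silhouettes('pointer','wrist')[:2]: print('ptr',s['pixel'],np.argwhere(s['mask']).min(0),np.argwhere(s['mask']).max(0),onz(c,[s['pixel']],.06))
plan(.503,.038,.1,-36.5)
```

```text
wrist 0.61 [279.5, 88.2] (array([0.49288626, 0.02726664]), 53.881893157958984, array([ 48.9, 171.9])) [  0 251] [178 302]
top 0.63 [309.8, 283.9] (array([ 0.36929773, -0.12490787]), -0.1462249755859375, array([18.2, 20.4])) [279 301] [288 309]
wrist 0.71 [275.9, 82.1] (array([0.49366071, 0.02731947]), 53.62226867675781, array([ 48. , 170.7])) [  0 252] [177 301]
ptr [416.9, 126.0] [119 403] [135 432] [[ 0.57788212 -0.07003735  0.06      ]]
now [ 0.4441 -0.043   0.2497] yaw -36.66 t 10.93 q [-0.55  0.13  0.6   2.01 -0.09  1.02 -0.55] F [-0.6  0.2 -0.1]
shift [ 0.1003 -0.0011  0.1496] turn [-0.      0.0009 -0.0027]
```

View pics/w4.png

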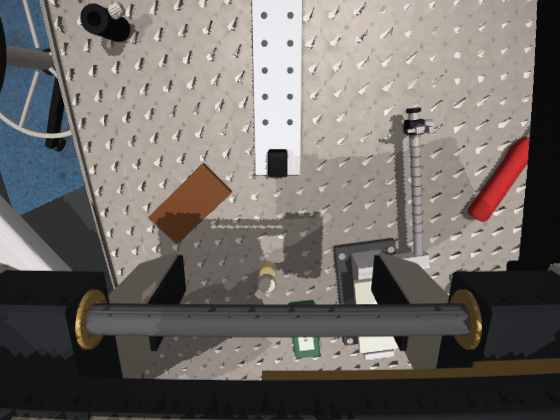

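The wrist view shows the plate with its tail edge from (256,176) to (300,175) and the grip at (277,162). The pointer clamp is at (414,126) on the rail, and the riser with its sheet is at lower right.

Run:
```python
from h import *
c=cam('wrist')
P=onz(c,[(255.5,175.5),(300.5,175),(252,0),(302,0)],.012);tail=P[:2].mean(0)
d=np.degrees(np.arctan2(*(P[2:].mean(0)-tail)[1::-1]));print(P.round(4),d)
a=np.radians(d);C=tail[:2]+.1*np.array([np.cos(a),np.sin(a)]);print('centre',C,'width',np.linalg.norm(P[0]-P[1]))
C-=.002*np.array([np.cos(a),np.sin(a)]);plan(*C,.0225,d-90)
```

```text
[[ 0.4257 -0.0258  0.012 ]
 [ 0.4645 -0.0539  0.012 ]
 [ 0.5262  0.1105  0.012 ]
 [ 0.5641  0.0823  0.012 ]] 53.6976348439207
centre [0.50428906 0.04076009] width 0.0479208329177505
now [ 0.4441 -0.043   0.2497] yaw -36.66 t 10.93 q [-0.55  0.13  0.6   2.01 -0.09  1.02 -0.55] F [-0.6  0.2 -0.1]
shift [ 0.1013 -0.0017  0.2271] turn [-0.      0.0009 -0.0062]
```

Call:
jog_arm:
  motion:
    - [[0.033, 0, 0.02, 0, 0, -0.006, -1], [0.066, -0.001, 0.05, 0, 0, -0.006, -1], [0.1, -0.0015, 0.085, 0, 0, -0.006, -1], [0.101, -0.0015, 0.125, 0, 0, -0.006, -1], [0.101, -0.0015, 0.16, 0, 0, -0.006, -1], [0.101, -0.0015, 0.19, 0, 0, -0.006, -0.6], [0.101, -0.0015, 0.21, 0, 0, -0.006, -0.5], [0.101, -0.0015, 0.222, 0, 0, -0.006, -0.4], [0.101, -0.0015, 0.226, 0, 0, -0.006, -0.4], [0.101, -0.0015, 0.226, 0, 0, -0.006, -0.4]]
  force: 40

```text
clock: 11.77
position: [0.5026, 0.0392, 0.0229]
ee_rot: [2.802, 1.42, -0.004]
force: [0.7, -0.6, 0.2]
width: 0.712
gripper_force: 0.0
```

Run:
```python
from h import *
plan(.5031,.039,.0225,-36.3)
print(observe()['width'])
```

```text
now [0.5026 0.0392 0.0229] yaw -36.26 t 11.77 q [-0.46  0.58  0.38  2.1  -0.41  0.54 -0.42] F [ 0.7 -0.6  0.2]
shift [0.0001 0.0005 0.0004] turn [-0.001   0.0022  0.0008]
0.711813739072794
```

Call:
jog_arm:
  motion:
    - [[0, 0, 0, 0, 0, 0, 0.2], [0, 0, 0, 0, 0, 0, 0.2], [0, 0, 0, 0, 0, 0, 0.2], [0, 0, 0, 0, 0, 0, 0.2], [0, 0, 0, 0, 0, 0, 0.2], [0, 0, -0.01, 0, 0, 0, 0.2], [0, 0, -0.03, 0, 0, 0, 0.2], [0, 0, -0.06, 0, 0, 0, 0.2], [0, 0, -0.095, 0, 0, 0, 0.2], [0, 0, -0.13, 0, 0, 0, 0.2]]
  force: 45

```text
clock: 12.6
position: [0.502, 0.0395, 0.1552]
ee_rot: [2.802, 1.42, -0.004]
force: [1.2, 0.5, -4.4]
width: 0.512
gripper_force: 45.0
```

Run:
```python
from h import *
print(observe()['width'],observe()['gripper_force'])
plan(.443,-.222,.16,-27.5)
```

```text
0.5120337808950413 44.99882161617279
now [0.502  0.0395 0.1552] yaw -36.24 t 12.6 q [-0.59  0.37  0.53  2.01 -0.25  0.83 -0.55] F [ 1.2  0.5 -4.4]
shift [-0.2458  0.107  -0.0043] turn [-0.0012  0.0024 -0.1526]
```

Call:
jog_arm:
  motion:
    - [[-0.03, 0.013, -0.005, 0, 0, -0.02, 0.2], [-0.06, 0.026, -0.015, 0, 0, -0.04, 0.2], [-0.09, 0.04, -0.015, 0, 0, -0.06, 0.2], [-0.12, 0.053, -0.015, 0, 0, -0.08, 0.2], [-0.15, 0.066, -0.015, 0, 0, -0.1, 0.2], [-0.18, 0.08, -0.015, 0, 0, -0.12, 0.2], [-0.21, 0.093, -0.015, 0, 0, -0.14, 0.2], [-0.235, 0.102, -0.015, 0, 0, -0.152, 0.2], [-0.245, 0.107, -0.01, 0, 0, -0.152, 0.2], [-0.245, 0.107, -0.005, 0, 0, -0.152, 0.2]]

```text
clock: 13.43
position: [0.4433, -0.2246, 0.1597]
ee_rot: [2.688, 1.621, -0.001]
force: [0.7, -0.1, -3.1]
width: 0.51
gripper_force: 45.0
```

Run:
```python
from h import *
plan(.443,-.222,.079,-27.5)
get_image('wrist');c=cam('wrist')
for s in silhouettes('plate','wrist')[:2]:
    print(s['pixel'],round(s['p'],2),rect(c,s['mask'],.16-.0105))
```

```text
now [ 0.4433 -0.2246  0.1597] yaw -27.81 t 13.43 q [-0.07  0.35  0.56  2.02 -0.25  0.83  0.14] F [ 0.7 -0.1 -3.1]
shift [ 0.0023 -0.0016  0.0807] turn [ 0.0013  0.0019 -0.0054]
[277.6, 183.8] 0.55 (array([ 0.45457281, -0.19889325]), 62.179908752441406, array([ 47.2, 151.5]))
```

Call:
jog_arm:
  motion:
    - [[0.0015, -0.001, 0.02, 0, 0, -0.005, 0.2], [0.002, -0.0015, 0.045, 0, 0, -0.005, 0.2], [0.002, -0.0015, 0.06, 0, 0, -0.005, 0.2], [0.002, -0.0015, 0.07, 0, 0, -0.005, 0.2], [0.002, -0.0015, 0.077, 0, 0, -0.005, 0.2], [0.002, -0.0015, 0.079, 0, 0, -0.005, 0.2], [0.002, -0.0015, 0.081, 0, 0, -0.005, 0.2], [0.002, -0.0015, 0.081, 0, 0, -0.005, 0.2]]

```text
clock: 14.2
position: [0.4447, -0.2184, 0.0788]
ee_rot: [2.681, 1.636, 0.0]
force: [-0.0, 0.1, -3.8]
width: 0.515
gripper_force: 45.0
```

Run:
```python
from h import *
plan(.443,-.222,.0765,-27.5)
```

```text
now [ 0.4447 -0.2184  0.0788] yaw -27.21 t 14.2 q [-0.01  0.48  0.48  2.09 -0.36  0.65  0.24] F [-0.   0.1 -3.8]
shift [-0.0039  0.0001  0.0023] turn [0.0005 0.     0.005 ]
```

Call:
jog_arm:
  motion:
    - [[-0.0035, 0, 0, 0, 0, 0.004, 0.2], [-0.0035, 0, 0.001, 0, 0, 0.004, 0.2], [-0.0035, 0, 0.002, 0, 0, 0.004, 0.2], [-0.0035, 0, 0.002, 0, 0, 0.004, 0.2], [-0.0035, 0, 0.002, 0, 0, 0.004, 0.2]]

```text
clock: 14.62
position: [0.4434, -0.2221, 0.0784]
ee_rot: [2.685, 1.63, 0.003]
force: [-8.2, 6.4, 33.6]
width: 0.514
gripper_force: 45.0
```

Call:
jog_arm:
  motion:
    - [[0, 0, -0.0015, 0, 0, 0, 0.2], [0, 0, -0.0015, 0, 0, 0, 0.2]]

```text
clock: 14.78
position: [0.4434, -0.2223, 0.0786]
ee_rot: [2.684, 1.629, 0.002]
force: [-3.9, 0.9, 16.6]
width: 0.515
gripper_force: 45.0
```

Run:
```python
from h import *
plan(.443,-.222,.0785,-27.5);get_image('wrist');c=cam('wrist')
im=get_image('side');save('s5.png',cv2.resize(im[150:340,200:430],None,fx=3.2,fy=3.2,interpolation=cv2.INTER_CUBIC))
for s in silhouettes('plate','wrist')[:2]:
    print(s['pixel'],round(s['p'],2),rect(c,s['mask'],.066))
```

```text
now [ 0.4434 -0.2223  0.0786] yaw -27.47 t 14.78 q [-0.    0.48  0.48  2.09 -0.36  0.65  0.24] F [-3.9  0.9 16.6]
shift [ 0.0001 -0.0005  0.0001] turn [0.0022 0.0002 0.0005]
[277.1, 183.5] 0.56 (array([ 0.45377872, -0.2003262 ]), 62.467811584472656, array([ 47.8, 154.9]))
[152.2, 247.4] 0.46 (array([ 0.39750888, -0.18151968]), -27.12204360961914, array([22.5, 26.1]))
```

View pics/s5.png

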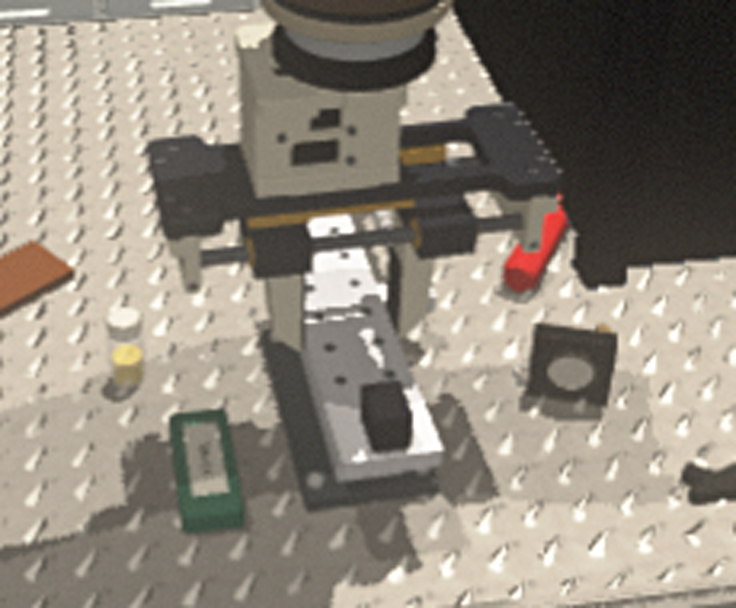

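The side crop shows the plate seated on the riser, block near at (385,415), nose under the gripper toward the rail. Releasing.

Call:
jog_arm:
  motion:
    - [[0, 0, -0.001, 0, 0, 0, 0.2], [0, 0, -0.001, 0, 0, 0, 0.2], [0, 0, -0.001, 0, 0, 0, 0], [0, 0, -0.001, 0, 0, 0, -0.3], [0, 0, -0.001, 0, 0, 0, -0.3], [0, 0, -0.001, 0, 0, 0, -0.3], [0, 0, -0.02, 0, 0, 0, -0.3], [0, 0, -0.05, 0, 0, 0, -0.3], [-0.03, 0, -0.085, 0, 0, 0, -0.3], [-0.06, 0, -0.12, 0, 0, 0, -0.3]]

```text
clock: 15.77
position: [0.4177, -0.2691, 0.1916]
ee_rot: [-2.682, -1.635, 0.003]
force: [1.2, -0.9, -0.5]
width: 0.648
gripper_force: 0.0
```

Call:
jog_arm:
  motion:
    - [[-0.03, 0, 0, 0, 0, 0, -0.3], [-0.05, 0, 0, 0, 0, 0, -0.3], [-0.05, 0, 0, 0, 0, 0, -0.3], [-0.05, 0, 0, 0, 0, 0, -0.3], [-0.05, 0, 0, 0, 0, 0, -0.3]]

```text
clock: 16.18
position: [0.3948, -0.3134, 0.1903]
ee_rot: [-2.684, -1.631, 0.001]
force: [0.8, 0.3, -0.0]
width: 0.654
gripper_force: 0.0
```

Run:
```python
from h import *
o=np.array([.4437,-.2212]);a=np.radians(62.5);ex=np.array([np.cos(a),np.sin(a)]);ey=np.array([-ex[1],ex[0]])
c=cam('wrist');im=get_image('wrist');np.savez('w6',K=c[0],d=c[1],T=c[2]);save('w6.png',cv2.resize(im,(800,600),interpolation=cv2.INTER_CUBIC))
print(c[2][:3,3])
for q in ('plate','plate_grip','sheet','pointer'):
  for s in silhouettes(q,'wrist')[:2]:
    r=rect(c,s['mask'],.066);print(q,round(s['p'],2),s['pixel'],r,'riser frame',((r[0]-o)@ex).round(4),((r[0]-o)@ey).round(4))
plan(.4043,-.2966,.088,-27.5)
```

```text
[ 0.43120093 -0.24176579  0.32947322]
plate 0.7 [279.1, 100.6] (array([ 0.42799622, -0.24841934]), 62.4011116027832, array([ 48.6, 143.8])) riser frame -0.0314 0.0014
plate_grip 0.96 [279.0, 97.3] (array([ 0.42780133, -0.2483421 ]), 62.6328125, array([ 48.9, 143.7])) riser frame -0.0314 0.0016
pointer 0.49 [315.1, 56.4] (array([ 0.45143555, -0.23546043]), 61.79817199707031, array([ 84.6, 101. ])) riser frame -0.0091 -0.0134
now [ 0.3951 -0.3133  0.1905] yaw -27.36 t 16.43 q [ 0.1   0.33  0.6   1.97 -0.23  0.91  0.34] F [-0.2  0.3  0.8]
shift [0.0192 0.0006 0.1024] turn [-0.0007  0.0007  0.0024]
```

View pics/w6.png

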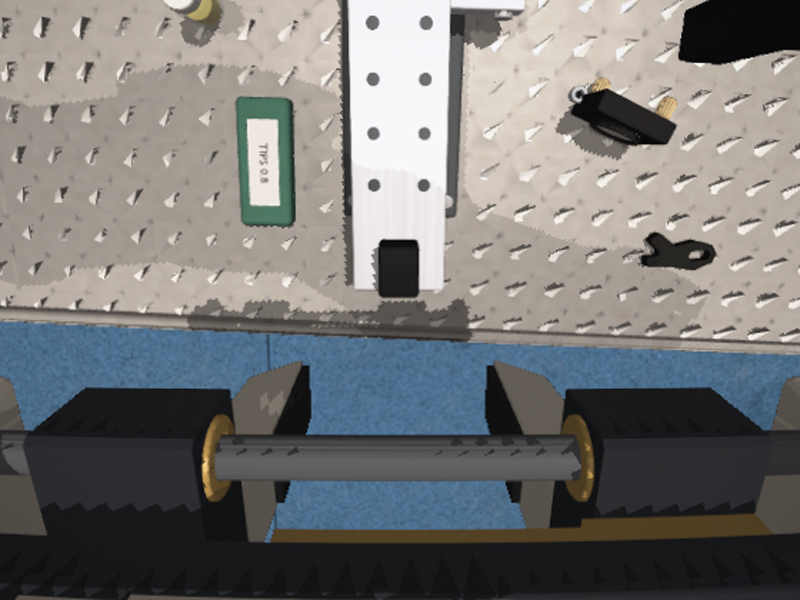

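The plate lies straight on the sheet, tail corners at (352,290) and (443,290), grip at (398,268). Now one look with nose and pointer in the same picture.

Run:
```python
from h import *
o=np.array([.4437,-.2212]);a=np.radians(62.5);ex=np.array([np.cos(a),np.sin(a)]);ey=np.array([-ex[1],ex[0]])
d=np.load('w6.npz');c=(d['K'],d['d'],d['T'])
P=onz(c,np.array([(352,290),(443,290)])*.7-.15,.066)[:,:2];t=P.mean(0);print('tail',P,((t-o)@ex).round(4),((t-o)@ey).round(4),np.linalg.norm(P[0]-P[1]))
p=o+.065*ex-.01*ey;plan(*p,.21,-27.5)
```

```text
tail [[ 0.37473313 -0.2971571 ]
 [ 0.41782853 -0.31946626]] -0.0992 0.0018 0.04852743885106427
now [ 0.3951 -0.3133  0.1905] yaw -27.36 t 16.43 q [ 0.1   0.33  0.6   1.97 -0.23  0.91  0.34] F [-0.2  0.3  0.8]
shift [ 0.1691  0.011  -0.0197] turn [-0.0007  0.0007  0.0024]
```

Call:
jog_arm:
  motion:
    - [[0.03, 0, -0.02, 0, 0, 0, -0.3], [0.07, 0.005, -0.02, 0, 0, 0, -0.3], [0.11, 0.01, -0.02, 0, 0, 0, -0.3], [0.145, 0.011, -0.02, 0, 0, 0, -0.3], [0.169, 0.011, -0.02, 0, 0, 0, -0.3], [0.169, 0.011, -0.02, 0, 0, 0, -0.3], [0.169, 0.011, -0.02, 0, 0, 0, -0.3], [0.169, 0.011, -0.02, 0, 0, 0, -0.3], [0.169, 0.011, -0.02, 0, 0, 0, -0.3]]

```text
clock: 17.18
position: [0.4817, -0.1703, 0.2106]
ee_rot: [2.686, 1.628, -0.002]
force: [-0.6, 0.5, 0.0]
width: 0.653
gripper_force: 0.0
```

Run:
```python
from h import *
c=cam('wrist');im=get_image('wrist');np.savez('w7',K=c[0],d=c[1],T=c[2]);save('w7.png',im)
cv2.imwrite('pics/w7c.png',cv2.resize(im[20:270,200:500,::-1],None,fx=2.4,fy=2.4,interpolation=cv2.INTER_CUBIC))
for s in silhouettes('pointer','wrist')[:2]: print(s['pixel'],s['p'],np.argwhere(s['mask']).min(0),np.argwhere(s['mask']).max(0))
```

```text
[339.6, 34.2] 0.92 [ 23 320] [ 44 356]
[189.4, 248.1] 0.73 [242 174] [262 207]
```

View pics/w7c.png

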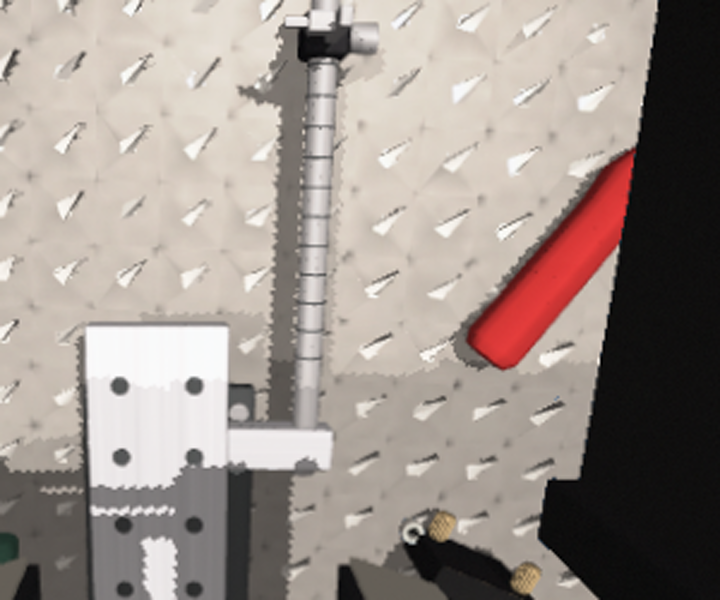

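The crop shows the pointer bar tip at (287,21), the black clamp at (325,42), and the plate's nose edge from (86,325) to (228,323).

Run:
```python
from h import *
o=np.array([.4437,-.2212]);a=np.radians(62.5);ex=np.array([np.cos(a),np.sin(a)]);ey=np.array([-ex[1],ex[0]])
f=lambda P:[((p[:2]-o)@ex*1e3).round(1) for p in P]+[((p[:2]-o)@ey*1e3).round(1) for p in P]
d=np.load('w7.npz');c=(d['K'],d['d'],d['T']);q=lambda l:(np.array(l)-1.2+.5)/2.4+[200,20]
N=onz(c,q([(86,325),(228,323)]),.066);n=N.mean(0);print('nose',f(N),f([n]))
print('rail dir',[np.degrees(np.arctan2(*(v)[1::-1])) for v in [np.diff(onz(c,q([(308,400),(321,70)]),.034),axis=0)[0]]])
for z in (.06,.063): print('tip',z,f(onz(c,q([(287,14),(287,21),(287,28)]),z)))
tip=onz(c,q([(287,21)]),.061)[0]
# other views
im=cv2.imread('pics/w1.png')
print('top proj of tip',proj(cam('top'),[tip]),'side',proj(cam('side'),[tip]))
b=np.array([.4437,-.2212])-.085*ex+.0015*ey; plan(*b,.12,-27.5)
for k,n,cc in (('top0','top',(0,0)),('side0','side',(0,0))):
    x,y=proj(cam(n),[tip])[0].astype(int); im=cv2.imread(f'pics/{k}.png')[y-20:y+20,x-30:x+30]
    cv2.imwrite(f'pics/p_{n}.png',im)
a_=cv2.resize(cv2.imread('pics/p_top.png'),None,fx=6,fy=6,interpolation=cv2.INTER_CUBIC);b_=cv2.resize(cv2.imread('pics/p_side.png'),None,fx=6,fy=6,interpolation=cv2.INTER_CUBIC)
cv2.imwrite('pics/p.png',np.hstack([a_,b_]))
```

```text
nose [np.float64(101.1), np.float64(101.8), np.float64(24.4), np.float64(-22.3)] [np.float64(101.4), np.float64(1.0)]
rail dir [np.float64(62.40790554774094)]
tip 0.06 [np.float64(196.3), np.float64(194.3), np.float64(192.3), np.float64(-39.6), np.float64(-39.7), np.float64(-39.7)]
tip 0.063 [np.float64(195.8), np.float64(193.8), np.float64(191.8), np.float64(-39.3), np.float64(-39.4), np.float64(-39.4)]
top proj of tip [[279.75344874 193.58960512]] side [[304.95276368 190.75488503]]
now [ 0.4817 -0.1704  0.2106] yaw -27.58 t 17.28 q [-0.21  0.31  0.56  1.93 -0.2   0.96 -0.03] F [-0.1  0.8 -0.5]
shift [-0.1475 -0.0116  0.0908] turn [-0.      0.001  -0.0013]
```

View pics/p.png

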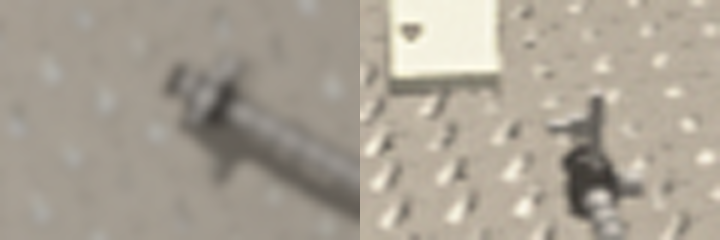

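The side crop puts the tip at (548,127), which matches the wrist estimate within about 1 px. One direct overhead measurement of the tip, using the mask, will pin its x.

Call:
jog_arm:
  motion:
    - [[0.035, 0, 0, 0, 0, 0, -0.3], [0.07, 0, 0, 0, 0, 0, -0.3], [0.07, 0, 0, 0, 0, 0, -0.3], [0.07, 0, 0, 0, 0, 0, -0.3], [0.07, 0, 0, 0, 0, 0, -0.3], [0.07, 0, 0, 0, 0, 0, -0.3]]

```text
clock: 17.78
position: [0.5139, -0.1087, 0.2106]
ee_rot: [2.686, 1.628, -0.002]
force: [-0.9, -0.1, -0.6]
width: 0.652
gripper_force: 0.0
```

Run:
```python
from h import *
o=np.array([.4437,-.2212]);a=np.radians(62.5);ex=np.array([np.cos(a),np.sin(a)]);ey=np.array([-ex[1],ex[0]])
f=lambda p:(((p[:2]-o)@ex*1e3).round(1),((p[:2]-o)@ey*1e3).round(1))
c=cam('wrist');im=get_image('wrist')
for s in silhouettes('pointer','wrist')[:1]:
    w=np.argwhere(s['mask']);print(s['p'],s['pixel'],w.min(0),w.max(0))
    for k in range(0,10,2):
        r=w[w[:,1]==w[:,1].min()+k];px=[r[0,1],(r[:,0].min()+r[:,0].max())/2];print(px,r[:,0].min(),r[:,0].max(),f(onz(c,[px],.06)[0]))
for s in silhouettes('plate','wrist')[:2]:
    w=np.argwhere(s['mask']);i=w[:,0].min();r=w[np.abs(w[:,0]-i-2)<2]
    P=onz(c,[(r[:,1].min(),i),(r[:,1].max(),i)],.066);print('nose',s['p'],i,[f(p) for p in P])
g=cv2.cvtColor(im,cv2.COLOR_RGB2GRAY)
w=np.argwhere(silhouettes('pointer','wrist')[0]['mask']);r0,c0=w.min(0)
print(g[r0-4:r0+26:1,c0-8:c0+20:2])
b=o-.085*ex+.0015*ey; plan(*b,.13,-27.5)
```

```text
0.97 [335.5, 123.7] [114 316] [132 352]
[np.int64(316), np.float64(124.5)] 124 125 (np.float64(194.0), np.float64(-39.2))
[np.int64(318), np.float64(124.5)] 123 126 (np.float64(194.0), np.float64(-40.8))
[np.int64(320), np.float64(124.0)] 121 127 (np.float64(194.4), np.float64(-42.4))
[np.int64(322), np.float64(122.5)] 115 130 (np.float64(195.5), np.float64(-43.9))
[np.int64(324), np.float64(122.5)] 114 131 (np.float64(195.5), np.float64(-45.5))
nose 0.91 234 [(np.float64(104.2), np.float64(23.6)), (np.float64(104.2), np.float64(-21.9))]
[[208 210 210 180 114 113 131 114 140  99 131 186 218 214]
 [208 209 209 131 113 112 112 114 113  99 137 187 219 213]
 [207 207 207 151 113 112 112 112 112 100 143 188 219 213]
 [207 207 207 128 113 112 111 112 111 101 141 189 220 212]
 [207 205 174 112 112 111 111  93  61  61 103 135 188 180]
 [206 204 163 189 111 111 110  65  16  26  49  60  99  96]
 [205 205 196 204 112 112 111  35  21  42  40  42  41  40]
 [204 205 205 173 112 112 111  24  24  54  56  55  53  52]
 [205 204 205 163 112 112 113  25  23  55  57  55  55  53]
 [208 207 207 165 113 113
[... 691 characters left out ...]
2 109 111 113 113 114 113  63  12  14  15  18  22]
 [157 153 114 111 112 113 114 113 112  94 111 120 180 152]
 [156 155 113 113 112 112 113 113  95  62  80 131 148 114]
 [148 137 114 113 112 112 111 112 112  84  84 149 160 143]
 [145 114 114 113 112 111 111 111 107  98 106 181 216 196]
 [113 114 114 113 112 110 110 112 106 122 116 207 218 198]
 [113 114 114 113 112 110 110 112 106 125 174 209 218 197]
 [115 113 113 114 112 110 111 111 105 126 175 211 217 196]
 [162 113 117 114 112 110 110 111 107 129 177 211 217 192]]
now [ 0.5143 -0.1081  0.2106] yaw -27.54 t 17.98 q [-0.31  0.33  0.54  1.89 -0.2   0.97 -0.16] F [ 0.5 -0.2 -0.5]
shift [-0.2179 -0.0117  0.0808] turn [ 0.      0.0008 -0.0008]
```

Call:
jog_arm:
  motion:
    - [[-0.04, 0, 0, 0, 0, 0, -0.3], [-0.08, -0.005, 0, 0, 0, 0, -0.3], [-0.12, -0.01, 0, 0, 0, 0, -0.3], [-0.16, -0.012, 0, 0, 0, 0, -0.3], [-0.195, -0.012, 0.02, 0, 0, 0, -0.3], [-0.217, -0.012, 0.04, 0, 0, 0, -0.3], [-0.217, -0.012, 0.07, 0, 0, 0, -0.3], [-0.217, -0.012, 0.08, 0, 0, 0, -0.3], [-0.217, -0.012, 0.08, 0, 0, 0, -0.3], [-0.217, -0.012, 0.08, 0, 0, 0, -0.3]]

```text
clock: 18.82
position: [0.4041, -0.2937, 0.1309]
ee_rot: [-2.684, -1.632, 0.002]
force: [1.1, 0.5, -0.4]
width: 0.647
gripper_force: 0.0
```

Run:
```python
from h import *
o=np.array([.4437,-.2212]);a=np.radians(62.5);ex=np.array([np.cos(a),np.sin(a)]);ey=np.array([-ex[1],ex[0]])
b=o-.0842*ex+.0018*ey; plan(*b,.088,-27.5)
```

```text
now [ 0.4041 -0.2937  0.1309] yaw -27.41 t 18.82 q [ 0.1   0.4   0.56  2.04 -0.3   0.78  0.36] F [ 1.1  0.5 -0.4]
shift [-0.0016 -0.0001  0.0429] turn [-0.0012  0.0006  0.0016]
```

Call:
jog_arm:
  motion:
    - [[-0.0015, 0, 0.015, 0, 0, 0, 0.1], [-0.0015, 0, 0.027, 0, 0, 0, 0.1], [-0.0015, 0, 0.036, 0, 0, 0, 0.2], [-0.0015, 0, 0.04, 0, 0, 0, 0.2], [-0.0015, 0, 0.042, 0, 0, 0, 0.2], [-0.0015, 0, 0.042, 0, 0, 0, 0.2], [-0.0015, 0, 0.042, 0, 0, 0, 0.3]]
  force: 10

```text
clock: 19.4
position: [0.4036, -0.2956, 0.0893]
ee_rot: [2.684, 1.631, -0.0]
force: [-0.1, -0.2, -0.3]
width: 0.373
gripper_force: 0.0
```

Run:
```python
from h import *
plan(.4032,-.295,.088,-27.5);print(observe()['width'])
```

```text
now [ 0.4036 -0.2956  0.0893] yaw -27.43 t 19.4 q [ 0.14  0.47  0.51  2.08 -0.36  0.68  0.41] F [-0.1 -0.2 -0.3]
shift [ 0.0004 -0.0006  0.0013] turn [0.0006 0.0007 0.0012]
0.3729552046914546
```

Closing gently on the block, then firmly.

Call:
jog_arm:
  motion:
    - [[0, 0, 0.001, 0, 0, 0, 0.8], [0, 0, 0.001, 0, 0, 0, 0.8], [0, 0, 0.001, 0, 0, 0, 0.8], [0, 0, 0.001, 0, 0, 0, 0.8], [0, 0, 0.001, 0, 0, 0, 0.8]]
  force: 8

```text
clock: 19.82
position: [0.4035, -0.2958, 0.088]
ee_rot: [2.684, 1.63, -0.001]
force: [-0.3, 0.3, 2.7]
width: 0.218
gripper_force: 8.0
```

Call:
jog_arm:
  motion:
    - [[0, 0, 0, 0, 0, 0, 0.8], [0, 0, 0, 0, 0, 0, 0.8], [0, 0, 0, 0, 0, 0, 0.8]]
  force: 40

```text
clock: 20.07
position: [0.4035, -0.2958, 0.0879]
ee_rot: [2.684, 1.63, -0.001]
force: [0.4, -0.6, 3.5]
width: 0.212
gripper_force: 40.0
```

Run:
```python
from h import *
o=np.array([.4437,-.2212]);a=np.radians(62.5);ex=np.array([np.cos(a),np.sin(a)]);ey=np.array([-ex[1],ex[0]])
s=observe();print((s['position'][:2]-o)@ex,(s['position'][:2]-o)@ey,s['width'],s['gripper_force'])
p=s['position'][:2]+.093*ex;plan(*p,.0885,-27.5)
```

```text
-0.0847212826290837 0.0011874334630376392 0.21195302295744498 39.97129261493683
now [ 0.4035 -0.2958  0.0879] yaw -27.45 t 20.07 q [ 0.14  0.47  0.51  2.08 -0.36  0.68  0.42] F [ 0.4 -0.6  3.5]
shift [ 0.093   0.0001 -0.0006] turn [0.0007 0.0008 0.0009]
```

Call:
jog_arm:
  motion:
    - [[0.005, 0, 0, 0, 0, 0, 0.8], [0.01, 0, 0, 0, 0, 0, 0.8], [0.015, 0, 0, 0, 0, 0, 0.8], [0.02, 0, 0, 0, 0, 0, 0.8], [0.025, 0, 0, 0, 0, 0, 0.8], [0.03, 0, 0, 0, 0, 0, 0.8], [0.035, 0, 0, 0, 0, 0, 0.8], [0.04, 0, 0, 0, 0, 0, 0.8], [0.04, 0, 0, 0, 0, 0, 0.8]]

```text
clock: 20.82
position: [0.4219, -0.2601, 0.088]
ee_rot: [2.684, 1.631, -0.002]
force: [-1.1, -3.2, 7.0]
width: 0.213
gripper_force: 40.0
```

Run:
```python
from h import *
o=np.array([.4437,-.2212]);a=np.radians(62.5);ex=np.array([np.cos(a),np.sin(a)]);ey=np.array([-ex[1],ex[0]])
s=observe();print((s['position'][:2]-o)@ex,(s['position'][:2]-o)@ey,s['ft_torque'])
p=o+.0083*ex+.0012*ey;plan(*p,.0879,-27.45)
```

```text
-0.044533332995436416 0.001390197674281695 [-0.42051727  0.19628234 -0.02566593]
now [ 0.4219 -0.2601  0.088 ] yaw -27.44 t 20.82 q [ 0.06  0.47  0.52  2.09 -0.36  0.67  0.34] F [-1.1 -3.2  7. ]
shift [ 0.0528  0.0002 -0.    ] turn [0.0005 0.0014 0.0001]
```

Call:
jog_arm:
  motion:
    - [[0.006, 0, 0, 0, 0, 0, 0.8], [0.012, 0, 0, 0, 0, 0, 0.8], [0.018, 0, 0, 0, 0, 0, 0.8], [0.024, 0, 0, 0, 0, 0, 0.8], [0.03, 0, 0, 0, 0, 0, 0.8], [0.036, 0, 0, 0, 0, 0, 0.8], [0.042, 0, 0, 0, 0, 0, 0.8], [0.047, 0, 0, 0, 0, 0, 0.8], [0.05, 0, 0, 0, 0, 0, 0.8], [0.05, 0, 0, 0, 0, 0, 0.8]]
  force: 50

```text
clock: 21.65
position: [0.4448, -0.2161, 0.088]
ee_rot: [2.684, 1.63, -0.002]
force: [-1.3, -3.0, 7.6]
width: 0.215
gripper_force: 50.0
```

Run:
```python
from h import *
o=np.array([.4437,-.2212]);a=np.radians(62.5);ex=np.array([np.cos(a),np.sin(a)]);ey=np.array([-ex[1],ex[0]])
s=observe();print((s['position'][:2]-o)@ex,(s['position'][:2]-o)@ey,s['ft_torque'])
p=o+.0083*ex+.0012*ey;plan(*p,.0879,-27.45)
f=lambda p:(((p[:2]-o)@ex*1e3).round(1),((p[:2]-o)@ey*1e3).round(1))
for n in ('top','side'):
    c=cam(n);im=get_image(n);save(f'fin_{n}.png',im)
    for s in silhouettes('plate_nose',n)[:1]:
        P=onz(c,np.argwhere(s['mask'])[:,::-1],.066);X=(P[:,:2]-o)@ex;Y=(P[:,:2]-o)@ey;k=np.abs(Y)<12
        print(n,s['p'],s['pixel'],'max x',np.percentile(X[k],[95,99,100]),'y',np.percentile(Y,[1,99]))
    for s in silhouettes('pointer',n)[:1]:
        print(n,'ptr',s['p'],s['pixel'],f(onz(c,[s['pixel']],.055)[0]))
    # projected expected tip and nose corners at x=194 and 198, for gradient check
    q=lambda x,y,z:[*(o+x*ex+y*ey),z]
    for x in np.arange(.184,.206,.002):
        px=proj(c,[q(x,y,.066) for y in (.012,.006,0,-.006)])
        g=cv2.cvtColor(im,cv2.COLOR_RGB2GRAY);print(n,x.round(3),[int(cv2.getRectSubPix(g,(1,1),tuple(map(float,v)))[0,0]) for v in px])
```

```text
0.005037602926952407 0.0013312099963611126 [-0.80782733  0.25722189 -0.03871338]
now [ 0.4448 -0.2161  0.088 ] yaw -27.46 t 21.65 q [-0.04  0.46  0.52  2.09 -0.36  0.67  0.24] F [-1.3 -3.   7.6]
shift [0.0033 0.0001 0.0001] turn [ 0.0008  0.0017 -0.0002]
top 0.73 [302.1, 225.6] max x [0.18116223 0.18750122 0.18916582] y [-0.02503333  0.0237251 ]
top ptr 0.38 [287.0, 188.8] (np.float64(185.3), np.float64(-57.7))
top 0.184 [204, 204, 204, 203]
top 0.186 [201, 201, 201, 201]
top 0.188 [195, 194, 193, 193]
top 0.19 [185, 182, 180, 183]
top 0.192 [177, 173, 173, 176]
top 0.194 [174, 172, 172, 175]
top 0.196 [174, 174, 174, 176]
top 0.198 [176, 176, 175, 177]
top 0.2 [180, 176, 176, 176]
top 0.202 [184, 176, 177, 175]
top 0.204 [185, 176, 177, 174]
side 0.94 [307.9, 252.9] max x [0.0678352  0.07872548 0.08236292] y [-0.02013805  0.02780037]
side 0.184 [134, 134, 136, 61]
side 0.186 [134, 135, 136, 59]
side 0.188 [134, 134, 134, 62]
side 0.19 [133, 134, 134, 70]
side 0.192 [133, 134, 135, 78]
side 0.194 [134, 134, 134, 85]
side 0.196 [135, 135, 133, 92]
side 0.198 [134, 136, 134, 99]
side 0.2 [134, 134, 134, 106]
side 0.202 [135, 134, 134, 113]
side 0.204 [136, 135, 135, 121]
```

Run:
```python
from h import *
o=np.array([.4437,-.2212]);a=np.radians(62.5);ex=np.array([np.cos(a),np.sin(a)]);ey=np.array([-ex[1],ex[0]])
q=lambda x,y,z:[*(o+x*ex+y*ey),z]
for n,z in (('fin_top',.062),('top0',.062),('side0',.060)):
    im=cv2.imread(f'pics/{n}.png');g=cv2.cvtColor(im,cv2.COLOR_BGR2GRAY);c=cam('side' if 'side' in n else 'top');print(n,'cols y=-30..-50')
    for x in np.arange(.180,.212,.002):
        px=proj(c,[q(x,y/1000,z) for y in range(-30,-52,-2)])
        print(int(round(x*1e3)),[int(cv2.getRectSubPix(g,(1,1),tuple(map(float,v)))[0,0]) for v in px])
```

```text
fin_top cols y=-30..-50
180 [151, 146, 136, 123, 115, 111, 110, 108, 107, 115, 134]
182 [162, 159, 144, 127, 116, 111, 109, 104, 99, 102, 118]
184 [169, 164, 151, 131, 118, 111, 106, 98, 88, 87, 94]
186 [173, 169, 156, 137, 120, 110, 103, 91, 81, 75, 79]
188 [175, 172, 164, 143, 123, 112, 104, 93, 86, 84, 91]
190 [176, 174, 166, 149, 127, 116, 113, 112, 110, 116, 124]
192 [175, 175, 168, 152, 133, 122, 126, 131, 138, 143, 154]
194 [175, 174, 169, 155, 136, 128, 132, 139, 141, 150, 163]
196 [176, 175, 171, 160, 145, 135, 139, 137, 136, 140, 149]
198 [176, 177, 175, 168, 159, 153, 151, 149, 140, 132, 139]
200 [179, 181, 179, 175, 170, 166, 166, 161, 152, 142, 140]
202 [183, 187, 183, 177, 173, 173, 173, 169, 158, 144, 140]
204 [183, 187, 184, 177, 173, 174, 173, 168, 154, 135, 126]
206 [179, 183, 181, 177, 174, 173, 173, 165, 150, 129, 116]
208 [176, 177, 178, 176, 175, 175, 174, 168, 155, 144, 136]
210 [175, 175, 176, 176, 177, 176, 175, 172, 166, 161, 158]
top0 cols y=-30..-50
180 [139, 132, 121, 108, 100, 97, 96, 94, 93, 100, 118]
182 [147, 142, 127, 112, 102, 97, 95, 90, 85, 89, 10
[... 1100 characters left out ...]
 175, 173, 170, 181, 174, 143, 122, 116]
190 [175, 179, 178, 175, 167, 157, 161, 160, 137, 115, 108]
192 [170, 180, 178, 175, 164, 146, 139, 140, 125, 107, 102]
194 [161, 179, 178, 175, 163, 137, 119, 119, 120, 109, 105]
196 [151, 177, 178, 176, 166, 150, 148, 159, 156, 134, 117]
198 [146, 173, 172, 174, 167, 168, 182, 197, 189, 163, 144]
200 [151, 165, 167, 171, 169, 172, 182, 190, 190, 183, 178]
202 [163, 166, 170, 172, 172, 172, 177, 183, 186, 188, 191]
204 [175, 172, 172, 174, 174, 172, 175, 179, 181, 183, 187]
206 [179, 175, 174, 174, 173, 172, 174, 176, 177, 179, 182]
208 [180, 177, 177, 175, 173, 176, 184, 188, 183, 178, 178]
210 [179, 177, 177, 176, 176, 182, 196, 204, 193, 177, 176]
```

The tip is at x≈194 in all views; the nose is at 189.5–190.7. That leaves 3.5 mm.

Call:
jog_arm:
  motion:
    - [[0.0015, 0, 0, 0, 0, 0, 0.8], [0.003, 0, 0, 0, 0, 0, 0.8], [0.0037, 0, 0, 0, 0, 0, 0.8], [0.0037, 0, 0, 0, 0, 0, 0.8], [0.0037, 0, 0, 0, 0, 0, 0.8], [0.0037, 0, 0, 0, 0, 0, 0.8]]

```text
clock: 22.45
position: [0.4462, -0.2136, 0.0881]
ee_rot: [2.684, 1.628, -0.002]
force: [-2.5, -4.9, 8.8]
width: 0.212
gripper_force: 50.0
```

Run:
```python
from h import *
o=np.array([.4437,-.2212]);a=np.radians(62.5);ex=np.array([np.cos(a),np.sin(a)]);ey=np.array([-ex[1],ex[0]])
s=observe();print((s['position'][:2]-o)@ex,(s['position'][:2]-o)@ey,s['position'][2],s['force'],s['ft_torque'],s['gripper_force'],s['clock'])
q=lambda x,y,z:[*(o+x*ex+y*ey),z]
c=cam('top');im=get_image('top');g=cv2.cvtColor(im,cv2.COLOR_RGB2GRAY)
for x in np.arange(.184,.206,.002):
    px=proj(c,[q(x,y,.066) for y in (.012,.006,0,-.006,-.012)]+[q(x,y,.062) for y in (-.038,-.04,-.042)])
    print(x.round(3),[int(cv2.getRectSubPix(g,(1,1),tuple(map(float,v)))[0,0]) for v in px])
# height of nose: side view edges vs prediction
c=cam('side');im=get_image('side')
c=cam('wrist');im=get_image('wrist')
for n in ('plate','sheet'):
  for s in silhouettes(n,'wrist')[:2]:
    print(n,s['p'],s['pixel'],rect(c,s['mask'],.066 if n=='plate' else .054))
```

```text
0.00785734720126976 0.001304976396889826 0.08806069773233685 [-2.49093508 -4.91969577  8.82733174] [-1.30968249  0.66105628 -0.06819901] 49.97016370296478 22.45
0.184 [204, 204, 204, 204, 204, 118, 112, 106]
0.186 [204, 204, 204, 204, 204, 119, 111, 104]
0.188 [203, 203, 203, 203, 203, 123, 112, 105]
0.19 [198, 197, 197, 197, 198, 128, 116, 113]
0.192 [187, 187, 187, 189, 189, 133, 122, 125]
0.194 [177, 177, 178, 180, 180, 136, 128, 132]
0.196 [173, 174, 175, 177, 177, 146, 135, 139]
0.198 [176, 175, 175, 177, 177, 160, 154, 151]
0.2 [180, 176, 176, 176, 176, 170, 167, 167]
0.202 [184, 177, 177, 175, 174, 173, 173, 173]
0.204 [185, 176, 177, 174, 172, 173, 174, 173]
plate 0.93 [280.1, 131.8] (array([ 0.46881219, -0.16854031]), 62.366817474365234, array([ 48. , 138.8]))
sheet 0.88 [9.1, 9.8] (array([ 0.39464603, -0.0483826 ]), 8.20439624786377, array([10.6, 22.5]))
sheet 0.71 [276.0, 338.3] (array([ 0.42223355, -0.2575813 ]), -27.49169158935547, array([ 4.1, 27.5]))
```

Call:
jog_arm:
  motion:
    - [[0.0008, 0, 0, 0, 0, 0, 0.8], [0.0008, 0, 0, 0, 0, 0, 0.8], [0.0008, 0, 0, 0, 0, 0, 0.8], [0.0008, 0, 0, 0, 0, 0, 0.8]]

```text
clock: 23.03
position: [0.4465, -0.213, 0.0881]
ee_rot: [2.684, 1.628, -0.002]
force: [-2.6, -5.4, 9.2]
width: 0.212
gripper_force: 50.0
```

Run:
```python
from h import *
o=np.array([.4437,-.2212]);a=np.radians(62.5);ex=np.array([np.cos(a),np.sin(a)]);ey=np.array([-ex[1],ex[0]])
s=observe();print((s['position'][:2]-o)@ex,s['position'][2],s['force'],s['ft_torque'],s['dq'].round(3))
# flatness: does the plate's top outline in the side view match a flat plate?
q=lambda x,y,z:[*(o+x*ex+y*ey),z]
c=cam('side');im=get_image('side');g=cv2.cvtColor(im,cv2.COLOR_RGB2GRAY)
for x in (.11,.13,.15): # vertical sweep at left long edge
    print(x,[(int(z*1e3),int(cv2.getRectSubPix(g,(1,1),tuple(map(float,proj(c,[q(x,.0253,z)])[0])))[0,0])) for z in np.arange(.04,.086,.004)])
im=get_image('top');c=cam('top')
for n in ('pointer',):
    for s in silhouettes(n,'top')[:2]+silhouettes(n,'side')[:1]: print(s['p'],s['pixel'])
```

```text
0.008576818701925967 0.08807342782216515 [-2.60095869 -5.378278    9.20164926] [-1.40808228  0.68601493  0.00475818] [ 0.001 -0.001 -0.002  0.001 -0.    -0.     0.   ]
0.11 [(40, 140), (44, 126), (47, 121), (51, 79), (55, 81), (59, 74), (63, 117), (67, 98), (71, 101), (75, 117), (79, 74), (83, 56)]
0.13 [(40, 78), (44, 79), (47, 120), (51, 191), (55, 187), (59, 159), (63, 146), (67, 99), (71, 57), (75, 62), (79, 63), (83, 137)]
0.15 [(40, 208), (44, 209), (47, 190), (51, 183), (55, 86), (59, 60), (63, 60), (67, 74), (71, 108), (75, 119), (79, 125), (83, 127)]
0.44 [241.1, 259.3]
```

```bash
python3 -c "
from cell import *
print(sign_off())"
```

```text
the job is handed in; nothing more can be done
None
```

I handed the job in at about 23 s: the sheet lies flat between the riser's lips, and the plate's nose sits within about 1 mm of the pointer tip by my measurements. The gripper still holds the plate down by its grip block. The final flatness check from the side was blocked by the gripper, so I judged it flat from the steady hold height and the light upward push on the tool.

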